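# Stow the slicer's blade insert in its dock

## Task

Put the loose blade insert of the vegetable slicer away in the empty rear pocket of its dock without lifting it: push it back until it lies flat along the rear rail, slide it along the rail under the clear guard until its nose is fully home against the end wall, then swing the free orange catch round across its tail until the catch is shut. Leave everything else where it stands.

Things in the scene. Friction and masses are not known exactly. Their poses are not given: they have to be found in the camera images.
- dock: Low storage dock for slicer inserts, fixed: grey plate 150 (x) x 280 (y) mm on rubber feet, top at z 11, black walls. Origin at the plate's centre on the worktop; +x to the rear rail, pockets at the -y end (mm, dock frame). Rear rail: inner face x 61, 14 thick, full length, top z 23. The +y end and the plate's front are open, but for a low rail x -75..-61, y below -35.
- insert_home (a point): Where the insert's origin lies when stowed: x 41, y -90, z 11 mm in the dock frame, the insert's axes along the dock's. The empty rear pocket: x 18..61 between a black island (x -18..18, y -130..-60, top z 27, tapering to x 8 at y -37 as a lead-in) and the rail; end wall y -130; clear guard over it, z 27..30, for y below -78.
- stowed_insert (a point): Middle of the tail of a second insert, fixed in the front pocket behind its own shut orange catch: it shows, mirrored, how the finished rear pocket looks. Leave it. At x -41, y -50, z 23 mm in the dock frame; its catch covers x -75..-20, y -50..-36, with a knob up to z 56 at x -26, y -43.
- insert: The loose blade insert on the dock's plate: white frame 40 (x) x 80 (y) x 12 (z) mm, 60 g, steel toothed blade in its -y (nose) half; at its +y end (tail) an upright orange finger tab 24 (x) x 8 (y), flush with the tail face, top 24 above the underside. Origin: centre of the underside. It starts in front of the rear rail, turned up to 0.5 rad either way, tail towards the dock's +y end.
- catch (a joint): Angle (rad) of the free orange turn-catch, pivoting about the vertical on the rear rail at x 68, y -43 mm in the dock frame. 0: arm along dock +x, behind the rail; pi/2: along +y; pi (stop, shut): along -x, across the pocket's mouth, 2 mm behind the stowed tab. Grows counter-clockwise from above. Turns easily (0.5 N at the knob), stays put. Arm 46 long, 10 wide, z 25..31; the tab blocks it.
- catch_knob (a point): Centre of the upright orange knob near the tip of the free catch, 42 mm from its pivot: 12 mm in diameter, from z 31 to z 56 mm above the worktop (this point at z 43.5). Push on its side to swing the catch.

How it is judged:
On the way, in this order (a step that is already met when the one before it is completed fails the run):
1. the insert lies flat along the rear rail (within 4 mm and 0.08 rad), its nose not yet well into the pocket (x of insert in the frame of dock above 0.037 m and angle between the y axis of insert and the y axis of dock, either way round below 0.08 rad and y of insert in the frame of dock above -0.03 m), for 0.1 s.
2. the insert is home in the rear pocket, within 3 mm of the end wall (y of insert in the frame of insert_home below 0.003 m and horizontal distance between insert and insert_home below 0.006 m and angle between the y axis of insert and the y axis of dock, either way round below 0.08 rad), for 0.1 s.
At the end, for the whole second after the job is handed in: The insert lies on the dock's floor in the rear pocket, its nose within 3 mm of the end wall, within 6 mm of its home point in all and in line with the dock within 0.08 rad, at rest, and the catch is shut (joint above 2.95 of 3.14 rad) (all of step 2 and z of insert in the frame of insert_home below 0.002 m and linear speed of insert below 0.01 m/s and value of joint catch above 2.95 rad); the robot touches nothing.
It fails at once if the insert is lifted more than 10 mm off the dock's floor or tipped by more than 0.3 rad (z of insert in the frame of dock above 0.021 m or angle between insert's own z axis and vertical above 0.3 rad).
It fails at once if one of the bystanders (bowl, peeler, mug, cup, tin, shakers) is moved by more than 30 mm (distance of any of bowl, peeler, mug, cup, tin, salt, pepper from where it was at the start of the episode above 0.03 m).
It also fails if it takes over 64 s, if anything falls off the work surface, if the arm or the gripper's body presses on something with over 40 N, if the wrist force passes 120 N, or if a joint passes its speed limit or range.

## Robot

A 6-joint arm with a two-finger parallel gripper is mounted at the origin on a cart in front of the work surface, level with it; the furniture and walls round the work are solid. World frame = base frame: x ahead of the robot, y to its left, z up, the work surface at z = 0. Lengths are in m, angles in rad, forces in N, time in s.
With the tool pointing down it reaches from about 0.325 to 0.875 m from the base axis. Payload 4.4 kg.
Tool frame: the origin (TCP) lies between the finger pads; the fingertips stand 8 mm ahead of it and the grasp point (between the pads) lies 11 mm behind it; z points along the fingers, y is the line along which they close (so a half turn about z gives the same grasp; the last joint's range is limited). The gripper opens to 85 mm and grips with 20 to 120 N. Pads are 22 mm wide; open, the fingers measure 114 mm over their backs; the gripper's body (76 mm by 85 mm) begins 54 mm behind the grasp point. The pads swing forward as they close: fully open they stand 13 mm farther back than shut.
Start: joints at [-1.3, 0.207, 1.542, -0, 1.393, -0.15], TCP at [0.235, -0.525, 0.239] pointing down, gripper open.
Joint ranges: [-2.73, 2.73], [-0.86, 2.22], [0.23, 2.46], [-1.11, 4.25], [0.08, 2.63], [-2.82, 2.82]. Speed limits (rad/s): [2.79, 2.79, 3.14, 3.14, 3.14, 3.14].

## Interface

Orientations are given as a rotation vector (axis times angle).
In Python, from workcell import ctrl, imaging, order gives the robot as it stands.
- The arm moves only by the shell command python3 -m jog 'ROWS'. ROWS is JSON, a list of rows, each a list of 7 numbers: the opening, from 0 (shut) to 1 (fully open), then the shift along the tool's x, y, z in cm, then the turn, a rotation vector about the tool's x, y, z in rad. In form: [[fingers, dx, dy, dz, ax, ay, az], ...]. A call has 1 to 5 rows; each row shifts and turns the commanded pose from where the row before left it, along the tool's axes as they then stand; what a row does not reach is not made up. A row lasts 1/10 s, in which the tool goes at most 50 mm and 8.59 degrees, less where a joint would pass 70% of its speed; a pose out of reach is approached as far as the arm can. A call is refused whole if a number of a shift passes 5 or a number of a turn 0.15, either way. A call with a gripper value outside its range is refused whole. The fingers move at their own pace and stop on an object; the grip force is fixed at half the most. Time passes only in rows, so rows that do not move let the fingers close. It gives the time, the measured TCP pose, the force, the opening and the grip force at its end, in the units of the state.
- ctrl.get_state(): the state, without advancing time (a new reading comes with each control period).
- imaging.snapshot(name): name is "scene" or "top" or "wrist"; returns (picture, depth): 480x640x3 uint8, red, green, blue; 480x640 float32, m along the optical axis (not along the pixel's ray), 0 where there is no reading.
- imaging.camera_params(name): a dict with "fx", "fy", "cx", "cy" (pixels), "T" (4x4, takes a point from camera to world coordinates); the wrist camera has in their place "hand_eye" (4x4, takes a point from camera to tool coordinates, whose origin is the TCP and whose axes are the flange's). Camera axes: x right, y down, z forward; pixel columns grow to the right and rows downward; lengths in m; the calibration is good to about 2 mm. The wrist camera is an equidistant fisheye: a pixel r from the principal point sees the ray r / f radians off the axis. A picture is of the moment at which its call begins: read the wrist's pose just before it. camera_params takes no time and is no camera call.
- order.close_job(): hands the job in; it is judged then, once.
The state is a dict: "t": time; "qpos": joint angles; "dq": joint speeds; "joint_efforts": joint torques, N m; "tcp_pos": TCP position; "orientation": TCP orientation; "ft_force": force on the tool from outside, world axes, zero at the start; "wrist_torque": the same for the moment, N m; "grip_width": finger opening in m; "grasp_force": force on a finger pad.
Only numpy, scipy, OpenCV 4.12 (cv2) and the standard library are available. Lean on these libraries where they do the work, as an engineer would, in place of code of your own. Each camera call takes 0.05 s, during which the arm holds its last target. There are 200 camera calls.

## Working session

There is one attempt and no reset: what is moved stays moved. The work goes in short steps, Python scripts to look and compute and a shell command to move; the robot and the scene stay as the last step left them, time stands still between calls to the robot, and variables do not carry over. Pictures are saved under pics/ and viewed, at most 10 in all, crops included, and the job is handed in when it is done.

```bash
mkdir -p pics; ls; cat > h.py <<'E'
import numpy as np, cv2
from workcell import ctrl, imaging, order
from scipy.spatial.transform import Rotation as R
def snap(n,f):
    p,d=imaging.snapshot(n); cv2.imwrite('pics/'+f+'.png',p[:,:,::-1]); np.save('pics/'+f+'.npy',d); return p,d
def onplane(n,uv,z):
    c=imaging.camera_params(n); T=np.array(c['T']); uv=np.atleast_2d(uv).astype(float)
    r=np.c_[(uv[:,0]-c['cx'])/c['fx'],(uv[:,1]-c['cy'])/c['fy'],np.ones(len(uv))]@T[:3,:3].T
    return T[:3,3]+r*((z-T[2,3])/r[:,2])[:,None]
E
python3 - <<'E'
from h import *
snap('top','top1'); snap('scene','sc1')
for n in('top','scene'): print(imaging.camera_params(n))
s=ctrl.get_state(); print(s)
E
```

```text
pics
{'fx': 518.3768291608903, 'fy': 518.3768291608903, 'cx': 323.79056786976815, 'cy': 237.73666937272168, 'T': array([[ 0.01289225, -0.99688061,  0.07786429,  0.4734362 ],
       [-0.99983748, -0.01383348, -0.01156077,  0.0070024 ],
       [ 0.01260184, -0.07770259, -0.99689694,  0.91672204],
       [ 0.        ,  0.        ,  0.        ,  1.        ]])}
{'fx': 532.2017607267055, 'fy': 532.2017607267055, 'cx': 314.4098363482104, 'cy': 242.5791868448413, 'T': array([[ 0.59523979, -0.47256647,  0.6499004 , -0.02061126],
       [-0.8034346 , -0.36360579,  0.4714697 , -0.41315407],
       [ 0.01350677, -0.80278999, -0.59610888,  0.55404026],
       [ 0.        ,  0.        ,  0.        ,  1.        ]])}
{'t': 0.1, 'qpos': array([-1.30048854e+00,  2.07336169e-01,  1.54282750e+00,  2.32946840e-05,
        1.39355917e+00, -1.50507077e-01]), 'dq': array([ 0.00135493, -0.00220859, -0.00412095,  0.0011933 ,  0.00037789,
        0.00127984]), 'joint_efforts': array([-7.62328636e-04, -3.84095228e+01, -2.92549163e+01, -1.83254569e-04,
        4.84836215e-03, -2.28961153e-05]), 'tcp_pos': array([ 0.2346964 , -0.52416672,  0.23823333]), 'orientation': array([-3.07022819e+00, -6.55697159e-01,  1.64254329e-04]), 'ft_force': array([ 0.21834627, -0.39422362,  0.31089448]), 'wrist_torque': array([-0.01243277, -0.0571865 , -0.00581156]), 'grasp_force': 0.0, 'grip_width': 0.08531210377559886}
```

View pics/top1.png

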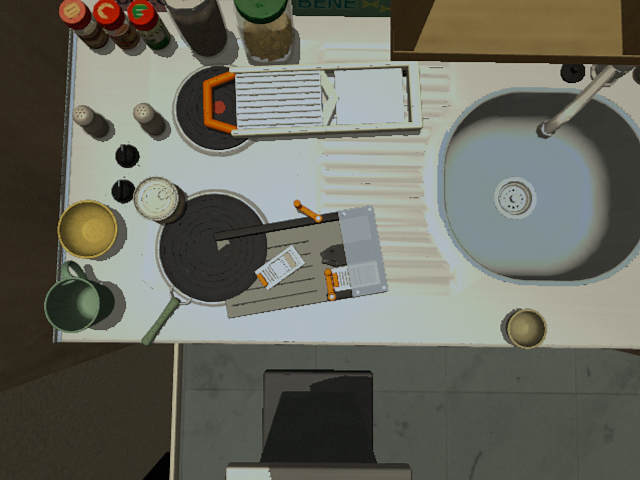

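View pics/sc1.png

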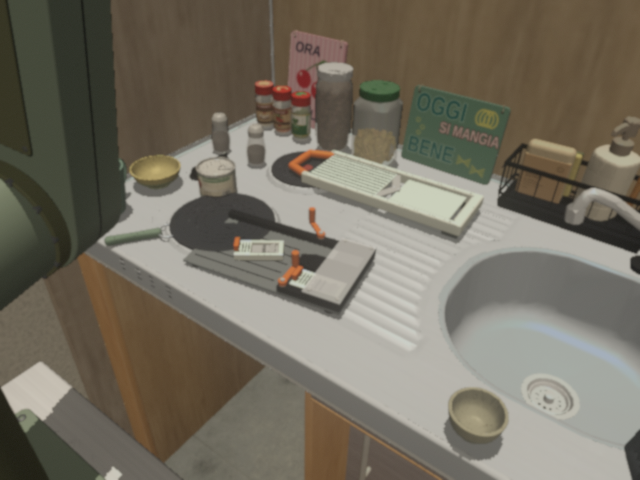

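The top view shows the dock at about (217..385, 208..317), with its rear rail from (217,240) to (370,208). The insert is at (280,267), tilted, with its tail at lower left (262,282). The free catch pivots near (318,218) with its knob near (297,204). I'll enlarge this area.

```bash
python3 - <<'E'
import cv2
p=cv2.imread('pics/top1.png')[190:330,205:400]
cv2.imwrite('pics/top1c.png',cv2.resize(p,None,fx=4,fy=4,interpolation=cv2.INTER_CUBIC))
E
```

```text
(no output)
```

View pics/top1c.png

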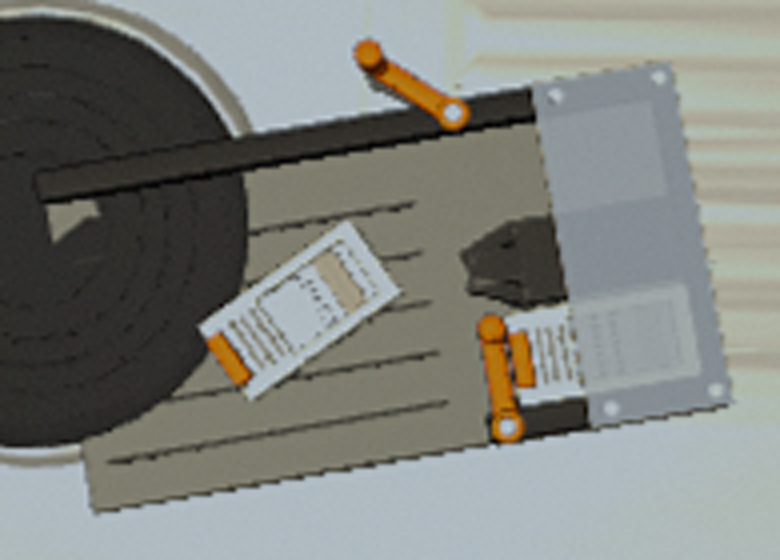

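The crop clearly shows the rail, the catch (pivot at crop (455,112), knob (370,55)), the insert with its orange tab at lower left, and the guard. A dark disc overlaps the plate's left end, so I'll check depth there and compute poses.

```bash
python3 - <<'E'
from h import *
p=cv2.imread('pics/top1.png')[:,:,::-1]; d=np.load('pics/top1.npy')
f=lambda c: np.array(c,float)/4+[205,190]-0.375
c=imaging.camera_params('top');T=np.array(c['T'])
def at(uv):
    u,v=np.round(uv).astype(int); z=d[v,u]; q=T[:3,:3]@[(u-c['cx'])/c['fx']*z,(v-c['cy'])/c['fy']*z,z]+T[:3,3]; return q.round(4)
for n,k in dict(disc=(150,300),disc2=(60,230),disc0=(120,60),plate=(330,400),insert=(290,310),table=(300,500),tri=(70,215)).items(): print(n,at(f(k)))
P=onplane('top',[f(k) for k in [(38,175),(531,88)]],.023) # rear outer edge rail x=75
Q=onplane('top',[f(k) for k in [(42,203),(535,122)]],.023) # inner edge
piv=onplane('top',f((455,112)),.031)[0]; piv2=onplane('top',f((507,428)),.031)[0]
kn=onplane('top',f((370,49)),.056)[0]
print(P,Q,piv,piv2,kn)
pc=onplane('top',[f((95,512)),f((85,445))],.011); print('plate corner front +y',pc)
# insert top contour
hsv=cv2.cvtColor(p,cv2.COLOR_RGB2HSV)
m=((hsv[...,1]<60)&(hsv[...,2]>150)|((hsv[...,0]<15)&(hsv[...,1]>150))).astype(np.uint8)
m2=np.zeros_like(m); a=f((195,215)).astype(int); b=f((405,405)).astype(int); m2[a[1]:b[1],a[0]:b[0]]=m[a[1]:b[1],a[0]:b[0]]
cs,_=cv2.findContours(m2,cv2.RETR_EXTERNAL,cv2.CHAIN_APPROX_NONE); cn=max(cs,key=cv2.contourArea)
pts=onplane('top',cn[:,0],.023); r=cv2.minAreaRect((pts[:,:2]*1000).astype(np.float32)); print('insert',r,cv2.boxPoints(r))
# dock frame: direction +y from pivots line and rail
e=(P[0]-P[1]+Q[0]-Q[1])[:2]; ey=e/np.linalg.norm(e); print('ey from rail',ey, 'from pivots ex',(piv-piv2)[:2], np.linalg.norm((piv-piv2)[:2]))
ex=(piv-piv2)[:2]; ex/=np.linalg.norm(ex); print('ey from piv',-ex[1],ex[0])
E
```

```text
disc [0.4945 0.1382 0.0122]
disc2 [0.5255 0.1778 0.0096]
disc0 [0.5991 0.1526 0.0152]
plate [0.4522 0.0593 0.0104]
insert [0.4917 0.0768 0.019 ]
table [0.4085 0.0711 0.0035]
tri [0.5325 0.1743 0.0104]
[[ 0.54816558  0.18601084  0.023     ]
 [ 0.58905478 -0.02636896  0.023     ]] [[ 0.53607952  0.18393648  0.023     ]
 [ 0.57423319 -0.02826534  0.023     ]] [0.57716043 0.00648683 0.031     ] [ 0.44243573 -0.01745068  0.031     ] [0.60023739 0.04242163 0.056     ]
plate corner front +y [[0.40344595 0.15957865 0.011     ]
 [0.43214207 0.16468008 0.011     ]]
insert ((492.195556640625, 72.60858154296875), (39.13017272949219, 78.93438720703125), 36.3380126953125) [[453.04898   92.807556]
 [499.82135   29.223114]
 [531.34216   52.409607]
 [484.56976  115.99405 ]]
ey from rail [-0.18302191  0.98310883] from pivots ex [0.1347247  0.02393751] 0.13683475191310607
ey from piv -0.1749373760769857 0.9845795622758473
```

Floor and disc are about level at z 11. Dock yaw is about 0.18 rad with its origin near (0.502, 0.037), and the insert is turned about +0.455 rad relative to the dock. My plan is to pinch the tab with the fingers closing along the insert's length and slide it without lifting. First I move above the tab.

```bash
for i in 1 2; do python3 -m jog '[[0.6,3.5,-3.5,0,0,0,0],[0.6,3.5,-3.5,0,0,0,0],[0.6,3.5,-3.5,0,0,0,0],[0.6,3.5,-3.5,0,0,0,0],[0.6,3.5,-3.5,0,0,0,0]]'; done
cat >> h.py <<'E'
O=np.array([.5021,.0368]);ey=np.array([-.179,.984]);ey/=np.linalg.norm(ey);ex=np.array([ey[1],-ey[0]])
def dock(p): p=np.asarray(p)[:2]-O; return np.array([p@ex,p@ey])
def world(a,b): return O+a*ex+b*ey
def go(xy,z,yaw):
    s=ctrl.get_state(); M=R.from_rotvec(s['orientation']).as_matrix(); t=s['tcp_pos']
    y=np.arctan2(M[1,0],M[0,0]); print('t',round(s['t'],2),'tcp',t.round(4),'dock',(dock(t)*1000).round(1),'yaw',y.round(3),'zax',M[:,2].round(3),'F',s['ft_force'].round(1),'w',round(s['grip_width'],4),'q6',s['qpos'][5].round(2))
    print('shift cm',((np.r_[xy,z]-t)@M*100).round(2),'az',round(-(yaw-y),3))
E
python3 -c "
from h import *
go((.471,.1016),.15,.635)"
```

```text
t: 0.6
tcp_pos: [0.3232, -0.2915, 0.2388]
orientation: [-3.072, -0.655, 0.0]
ft_force: [1.1, -0.0, -0.1]
grip_width: 0.0515
grasp_force: 0.0
t: 1.1
tcp_pos: [0.4114, -0.0604, 0.2391]
orientation: [3.072, 0.656, 0.0]
ft_force: [0.9, -0.6, 0.3]
grip_width: 0.0514
grasp_force: 0.0
t 1.1 tcp [ 0.4114 -0.0604  0.2391] dock [-106.7  -79.4] yaw 0.421 zax [ 0. -0. -1.] F [ 0.9 -0.6  0.3] w 0.0514 q6 0.8
shift cm [ 12.05 -12.35   8.91] az -0.214
```

```bash
python3 -m jog '[[0.6,3,-3,2,0,0,0],[0.6,3,-3,2,0,0,0],[0.6,3,-3,2,0,0,0],[0.6,3,-3.3,2,0,0,0],[0.6,0,0,0.9,0,0,-0.14]]'
python3 -m jog '[[0.6,0,0,0,0,0,-0.074],[0.6,0,0,0,0,0,0]]'
python3 - <<'E'
from h import *
go((.471,.1016),.15,.635)
snap('wrist','w1'); print(imaging.camera_params('wrist'))
snap('top','top2')
E
```

```text
t: 1.6
tcp_pos: [0.4699, 0.1033, 0.1479]
orientation: [-3.013, -0.882, 0.004]
ft_force: [0.4, -1.9, 0.6]
grip_width: 0.0512
grasp_force: 0.0
t: 1.8
tcp_pos: [0.4698, 0.0994, 0.1492]
orientation: [-2.984, -0.982, 0.004]
ft_force: [0.2, -0.2, -0.7]
grip_width: 0.0512
grasp_force: 0.0
t 1.8 tcp [0.4698 0.0994 0.1492] dock [-20.6  67.4] yaw 0.636 zax [-0.002 -0.    -1.   ] F [ 0.2 -0.2 -0.7] w 0.0512 q6 0.96
shift cm [ 0.23 -0.1  -0.08] az 0.001
{'fx': 371.64829954431775, 'fy': 371.64829954431775, 'cx': 318.5875073462524, 'cy': 232.68835351234898, 'hand_eye': array([[ 3.73262016e-05, -9.47398967e-01, -3.20054988e-01,
         8.20734037e-02],
       [ 9.99999884e-01,  1.89129217e-04, -4.43219550e-04,
        -6.70365300e-04],
       [ 4.80437493e-04, -3.20054935e-01,  9.47398864e-01,
        -1.33898224e-01],
       [ 0.00000000e+00,  0.00000000e+00,  0.00000000e+00,
         1.00000000e+00]])}
```

View pics/w1.png

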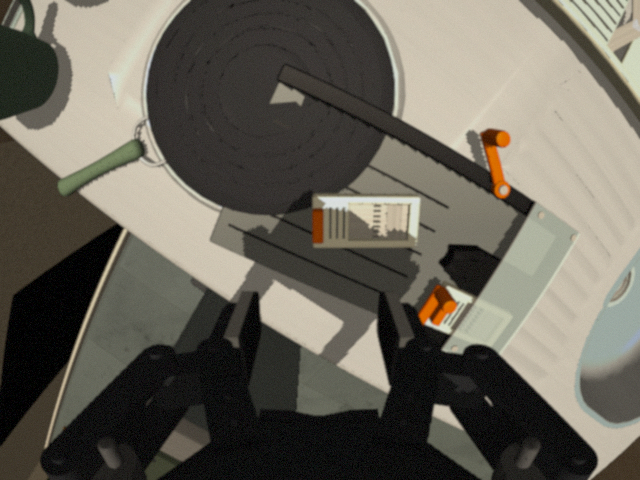

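The wrist view shows the insert at about (365,221), its long side horizontal, and the orange tab at (318,227). Next I locate the tab and frame by casting rays.

```bash
cat >> h.py <<'E'
def wplane(uv,z,pos,rv):
    c=imaging.camera_params('wrist'); H=np.array(c['hand_eye']); uv=np.atleast_2d(uv).astype(float)
    a=(uv-[c['cx'],c['cy']])/c['fx']; th=np.linalg.norm(a,axis=1)+1e-12
    r=np.c_[a/th[:,None]*np.sin(th)[:,None],np.cos(th)]
    M=R.from_rotvec(rv).as_matrix(); r=r@(M@H[:3,:3]).T; o=M@H[:3,3]+pos
    return o+r*((z-o[2])/r[:,2])[:,None]
def mask(p,col,box):
    h=cv2.cvtColor(p,cv2.COLOR_RGB2HSV); x0,y0,x1,y1=box
    m=((h[...,0]<18)&(h[...,1]>170)&(h[...,2]>90)) if col=='o' else ((h[...,1]<70)&(h[...,2]>150))
    k=np.zeros(m.shape,np.uint8); k[y0:y1,x0:x1]=m[y0:y1,x0:x1]; return k
E
python3 - <<'E'
from h import *
s=ctrl.get_state(); pos,rv=s['tcp_pos'],s['orientation']
p=cv2.imread('pics/w1.png')[:,:,::-1]
m=mask(p,'o',(300,190,345,265)); v,u=np.nonzero(m); print(len(u),u.min(),u.max(),v.min(),v.max())
# print color profile along rows
for r in (215,227,240): print(p[r,306:332].tolist())
for k in [(313,195),(313,248),(420,194),(419,246)]: print(k,wplane(k,.023,pos,rv).round(4))
P=onplane('top',[(0,0)],.035)
t=cv2.imread('pics/top1.png')[:,:,::-1]
m=mask(t,'o',(250,270,272,292)); q=cv2.findNonZero(m)[:,0]; w=onplane('top',q,.035); print('top tab rect',cv2.minAreaRect((w[:,:2]*1000).astype(np.float32)))
v,u=np.nonzero(mask(p,'o',(300,190,345,265))); w=wplane(np.c_[u,v],.035,pos,rv); print('wrist tab rect',cv2.minAreaRect((w[:,:2]*1000).astype(np.float32)))
E
```

```text
335 312 322 209 242
[[61, 59, 52], [58, 57, 51], [61, 61, 53], [58, 59, 51], [60, 55, 48], [71, 55, 47], [92, 48, 25], [113, 47, 11], [125, 55, 13], [126, 51, 0], [127, 51, 0], [123, 47, 0], [128, 54, 0], [127, 53, 1], [126, 53, 1], [122, 51, 5], [119, 61, 29], [123, 91, 68], [120, 107, 81], [131, 121, 100], [135, 126, 103], [131, 124, 96], [122, 115, 94], [95, 90, 73], [83, 78, 67], [102, 97, 79]]
[[57, 56, 49], [57, 53, 47], [60, 59, 51], [61, 56, 52], [63, 62, 55], [72, 54, 44], [92, 48, 30], [113, 54, 9], [120, 50, 0], [126, 55, 0], [127, 52, 2], [127, 50, 3], [130, 56, 0], [129, 54, 2], [126, 51, 0], [123, 53, 0], [122, 67, 36], [120, 90, 68], [126, 115, 91], [133, 125, 101], [134, 125, 102], [133, 124, 103], [117, 114, 92], [99, 95, 80], [89, 84, 72], [105, 99, 80]]
[[60, 59, 54], [60, 55, 53], [62, 62, 52], [60, 57, 52], [59, 57, 52], [71, 54, 46], [94, 53, 38], [110, 51, 12], [125, 56, 18], [126, 51, 0], [129, 54, 8], [125, 49, 0], [123, 49, 0], [127, 51, 0], [123, 49, 0], [127, 55, 15], [120, 62, 32], [125, 92, 71], [128, 112, 87], [131, 123, 98], [131, 122, 98], [136, 126, 101], [134, 124, 100], [133, 123, 100], [130, 125, 98], [133, 125, 100]]
(313, 195) [[0.4858 0.116  0.023 ]]
(313, 248) [[0.4528 0.092  0.023 ]]
(420, 194) [[0.5336 0.0535 0.023 ]]
(419, 246) [[0.5021 0.0272 0.023 ]]
top tab rect ((469.7619934082031, 100.49738311767578), (22.788074493408203, 7.618913173675537), 39.78326416015625)
wrist tab rect ((471.8877868652344, 102.20291900634766), (24.35990333557129, 7.039189338684082), 36.438682556152344)
```

Both views put the tab at about (0.471, 0.1015) with yaw 0.64. Now I descend and grip.

```bash
python3 -m jog '[[0.4,0.22,-0.1,3,0,0,0],[0.4,0,0,3,0,0,0],[0.4,0,0,3,0,0,0],[0.4,0,0,1.5,0,0,0],[0.4,0,0,0.7,0,0,0]]'
python3 -m jog '[[0.3,0,0,0.3,0,0,0],[0.2,0,0,0,0,0,0],[0.0,0,0,0,0,0,0],[0.0,0,0,0,0,0,0],[0.0,0,0,0,0,0,0]]'
python3 -c "
from h import *
go(world(.0,.073),.034,.18)"
```

```text
t: 2.4
tcp_pos: [0.4706, 0.1004, 0.0369]
orientation: [-2.985, -0.977, 0.004]
ft_force: [-0.6, 0.3, 0.5]
grip_width: 0.0339
grasp_force: 0.0
t: 2.9
tcp_pos: [0.4731, 0.101, 0.0365]
orientation: [2.984, 0.98, 0.004]
ft_force: [0.3, -0.8, 4.9]
grip_width: 0.0056
grasp_force: 59.6
t 2.9 tcp [0.4731 0.101  0.0365] dock [-17.1  68.3] yaw 0.635 zax [ 0.003 -0.    -1.   ] F [ 0.3 -0.8  4.9] w 0.0056 q6 0.97
shift cm [1.74 0.33 0.26] az 0.455
```

```bash
python3 -m jog '[[0,0,0,-0.1,0,0,0.1],[0,0.3,0,0,0,0,0.1],[0,0.3,0,0,0,0,0.1],[0,0.3,0,0,0,0,0.1],[0,0.3,0,0,0,0,0.055]]'
python3 - <<'E'
from h import *
go(world(.041,.065),.035,.18)
snap('wrist','w2');snap('top','top3')
E
```

```text
t: 3.4
tcp_pos: [0.4829, 0.1057, 0.0366]
orientation: [-3.129, -0.278, -0.0]
ft_force: [-1.5, -0.1, 2.2]
grip_width: 0.0057
grasp_force: 59.3
t 3.4 tcp [0.4829 0.1057 0.0366] dock [-6.5 71.2] yaw 0.177 zax [ 0.  0. -1.] F [-1.5 -0.1  2.2] w 0.0057 q6 1.43
shift cm [4.76 0.6  0.16] az -0.003
```

View pics/w2.png

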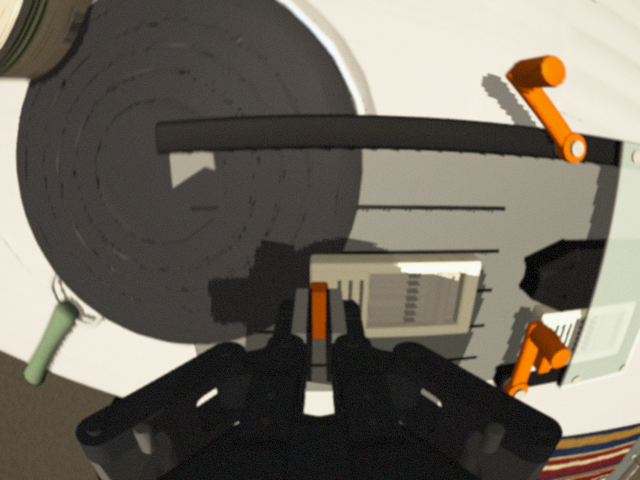

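The grip holds and the insert is nearly aligned, with its rear edge at about (310..482, 255..262). The rail's inner edge runs along v≈150. I measure the gap to the rail and the angle.

```bash
python3 - <<'E'
from h import *
s=ctrl.get_state(); pos,rv=s['tcp_pos'],s['orientation']
f=lambda uv,z:[(dock(q)*1000).round(1).tolist() for q in wplane(uv,z,pos,rv)]
print('rail',f([(200,151),(300,148),(400,150),(500,157)],.023))
print('insert rear edge',f([(311,255),(395,256),(481,262)],.023))
print('nose front corner',f([(473,334)],.023)); print('pivot',f([(573,149)],.031),'knob',f([(549,71)],.056),'island',f([(526,262)],.027))
p=cv2.imread('pics/w2.png')[:,:,::-1]; v,u=np.nonzero(mask(p,'o',(300,270,335,345))); w=wplane(np.c_[u,v],.035,pos,rv); d=np.array([dock(q) for q in w])*1000; print('tab',d.min(0),d.max(0))
E
```

```text
rail [[61.1, 120.1], [61.2, 78.9], [60.9, 38.8], [60.2, -6.5]]
insert rear edge [[15.8, 74.8], [15.1, 38.3], [11.6, -3.5]]
nose front corner [[-28.5, -6.9]]
pivot [[67.6, -40.8]] knob [[95.5, -7.5]] island [[12.6, -26.1]]
tab [-18.86740824  68.53135507] [ 8.33029462 75.05030217]
```

```bash
python3 -m jog '[[0,1,0,0,0,0,-0.03],[0,1,0,0,0,0,0],[0,1,0,0,0,0,0],[0,0.8,0,0,0,0,0],[0,0.4,0,0,0,0,0]]'
python3 -m jog '[[0,0.2,0,0,0,0,0],[0,0.2,0,0,0,0,0],[0,0,0,0,0,0,0]]'
python3 - <<'E'
from h import *
go(world(.041,.065),.035,.18)
snap('wrist','w3')
E
```

```text
t: 4.0
tcp_pos: [0.5251, 0.114, 0.0365]
orientation: [3.124, 0.329, 0.001]
ft_force: [-3.0, 0.2, 7.8]
grip_width: 0.0057
grasp_force: 59.9
t: 4.3
tcp_pos: [0.5283, 0.1147, 0.0365]
orientation: [3.124, 0.329, 0.0]
ft_force: [-1.8, -0.0, 4.6]
grip_width: 0.0057
grasp_force: 59.7
t 4.3 tcp [0.5283 0.1147 0.0365] dock [39.7 72. ] yaw 0.21 zax [ 0. -0. -1.] F [-1.8 -0.   4.6] w 0.0057 q6 1.41
shift cm [0.11 0.7  0.15] az 0.03
```

View pics/w3.png

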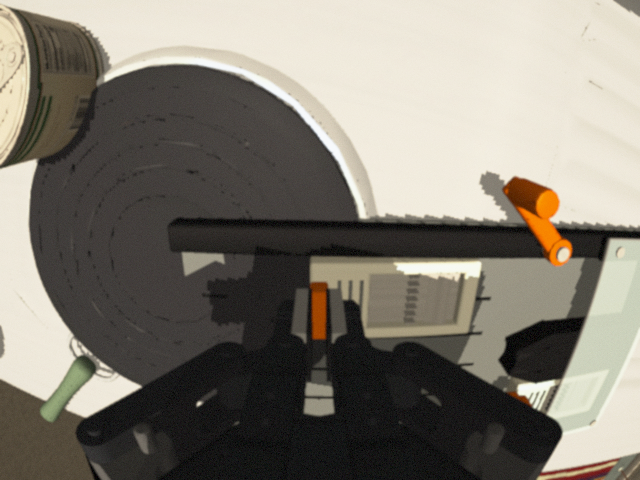

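The insert now lies nearly parallel to the rail with a gap of a few pixels (rail edge v≈253, insert edge v≈258). I press on to contact.

```bash
python3 -m jog '[[0,0.15,0,0,0,0,0],[0,0.15,0,0,0,0,0],[0,0,0,0,0,0,0]]'
python3 -m jog '[[0,0.15,0,0,0,0,0],[0,0.1,0,0,0,0,0],[0,0,0,0,0,0,0]]'
python3 - <<'E'
from h import *
s=ctrl.get_state(); pos,rv=s['tcp_pos'],s['orientation']
go(world(.041,-.054),.035,.18)
p,_=snap('wrist','w4'); h=p.astype(int).sum(2)
for u in (330,360,400,440,470):
    c=h[225:285,u]; e=225+np.argmax(np.diff(c)>60)+1
    print(u,e,[(dock(q)*1000).round(1).tolist() for q in wplane((u,e),.023,pos,rv)])
E
```

```text
t: 4.65
tcp_pos: [0.5298, 0.1151, 0.0365]
orientation: [3.124, 0.329, -0.004]
ft_force: [-4.1, -1.7, 8.6]
grip_width: 0.0057
grasp_force: 60.1
t: 4.95
tcp_pos: [0.5303, 0.1153, 0.0365]
orientation: [3.124, 0.329, -0.012]
ft_force: [-9.6, -2.8, 14.4]
grip_width: 0.0059
grasp_force: 60.8
t 4.95 tcp [0.5303 0.1153 0.0365] dock [41.8 72.2] yaw 0.21 zax [-0.007 -0.001 -1.   ] F [-9.6 -2.8 14.4] w 0.0059 q6 1.42
shift cm [-0.45 12.61  0.15] az 0.03
330 260 [[61.5, 68.4]]
360 261 [[61.3, 55.4]]
400 261 [[61.7, 37.7]]
440 261 [[62.0, 19.1]]
470 262 [[61.6, 4.1]]
```

The insert is flat against the rail: its edge reads x≈61.5 along the whole length. I relax the press and slide along the rail.

```bash
python3 -m jog '[[0,-0.2,0.3,-0.1,0,0,0],[0,-0.03,1,0,0,0,0],[0,-0.03,1,0,0,0,0],[0,-0.03,1,0,0,0,0],[0,-0.03,1,0,0,0,0]]'
python3 -m jog '[[0,-0.03,1,0,0,0,0],[0,-0.03,1,0,0,0,0],[0,-0.03,1,0,0,0,0],[0,0,0,0,0,0,0]]'
python3 - <<'E'
from h import *
go(world(.041,-.054),.035,.18)
snap('wrist','w5')
E
```

```text
t: 5.5
tcp_pos: [0.5385, 0.0722, 0.0367]
orientation: [-3.124, -0.328, 0.003]
ft_force: [-4.0, 1.5, 0.8]
grip_width: 0.0054
grasp_force: 59.1
t: 5.9
tcp_pos: [0.5448, 0.0414, 0.0371]
orientation: [3.123, 0.326, -0.0]
ft_force: [-3.9, -3.0, -1.6]
grip_width: 0.0056
grasp_force: 59.0
t 5.9 tcp [0.5448 0.0414 0.0371] dock [42.8 -3.1] yaw 0.208 zax [ 0.    -0.002 -1.   ] F [-3.9 -3.  -1.6] w 0.0056 q6 1.28
shift cm [-0.33  5.08  0.22] az 0.028
```

View pics/w5.png

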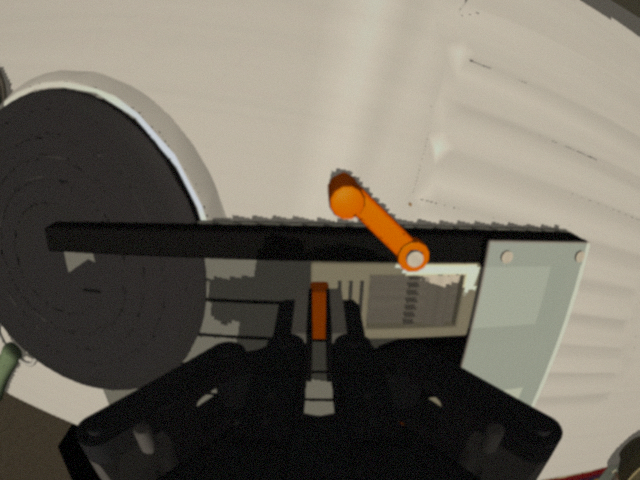

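The nose is entering under the guard (edge at u≈485) and the path is clear. I continue to the end wall in small steps.

```bash
python3 -m jog '[[0,-0.05,1,0.05,0,0,0],[0,-0.05,1,0,0,0,0],[0,-0.05,1,0,0,0,0],[0,-0.04,1,0,0,0,0],[0,0,0,0,0,0,0]]'
python3 -m jog '[[0,-0.02,0.4,0,0,0,0],[0,-0.02,0.3,0,0,0,0],[0,0,0,0,0,0,0]]'
python3 -m jog '[[0,0,0.3,0,0,0,0],[0,0,0.2,0,0,0,0],[0,0,0,0,0,0,0]]'
python3 - <<'E'
from h import *
go(world(.041,-.054),.035,.18)
E
```

```text
t: 6.45
tcp_pos: [0.5519, 0.0021, 0.0371]
orientation: [3.123, 0.327, 0.002]
ft_force: [-2.6, -2.4, -0.6]
grip_width: 0.0057
grasp_force: 59.0
t: 6.75
tcp_pos: [0.5525, -0.0033, 0.0369]
orientation: [3.124, 0.329, 0.001]
ft_force: [-2.0, -0.9, -0.4]
grip_width: 0.0058
grasp_force: 59.0
t: 7.05
tcp_pos: [0.5533, -0.0078, 0.0369]
orientation: [-3.124, -0.329, -0.001]
ft_force: [-1.5, -0.7, -0.4]
grip_width: 0.0056
grasp_force: 59.1
t 7.05 tcp [ 0.5533 -0.0078  0.0369] dock [ 42.4 -53. ] yaw 0.21 zax [ 0.  0. -1.] F [-1.5 -0.7 -0.4] w 0.0056 q6 1.19
shift cm [-0.14  0.1   0.18] az 0.03
```

```bash
python3 -m jog '[[0,0,0.15,0,0,0,0],[0,0,0.15,0,0,0,0],[0,0,0,0,0,0,0]]'
python3 -m jog '[[0,0,0.15,0,0,0,0],[0,0,0,0,0,0,0]]'
python3 -m jog '[[0,0,0.15,0,0,0,0],[0,0,0,0,0,0,0]]'
python3 - <<'E'
from h import *
go(world(.041,-.054),.035,.18)
E
```

```text
t: 7.35
tcp_pos: [0.5535, -0.008, 0.0368]
orientation: [-3.12, -0.327, -0.0]
ft_force: [-2.3, 9.0, 1.1]
grip_width: 0.0058
grasp_force: 59.4
t: 7.55
tcp_pos: [0.5536, -0.0081, 0.0367]
orientation: [-3.117, -0.326, 0.0]
ft_force: [-2.7, 13.2, 2.0]
grip_width: 0.0057
grasp_force: 59.5
t: 7.75
tcp_pos: [0.5536, -0.0081, 0.0367]
orientation: [-3.115, -0.325, 0.001]
ft_force: [-2.8, 16.9, 3.0]
grip_width: 0.0053
grasp_force: 59.6
t 7.75 tcp [ 0.5536 -0.0081  0.0367] dock [ 42.7 -53.4] yaw 0.208 zax [-0.001  0.01  -1.   ] F [-2.8 16.9  3. ] w 0.0053 q6 1.18
shift cm [-0.17  0.05  0.17] az 0.028
```

Contact is firm: 17 N at the end wall with y matching home. I relax, open slightly, lift away and look.

```bash
python3 -m jog '[[0,0,-0.4,0,0,0,0],[0.16,0,0,0,0,0,0],[0.16,0,0,0,0,0,0],[0.16,0,0,0,0,0,0],[0.16,0,0,-0.5,0,0,0]]'
python3 -m jog '[[0.16,0,0,-1.5,0,0,0],[0.16,0,0,-3,0,0,0],[0.16,0,0,-4,0,0,0],[0,0,0,0,0,0,0.03],[0,0,0,0,0,0,0]]'
python3 - <<'E'
from h import *
go(world(.1,-.02),.05,.18)
snap('wrist','w6')
s=ctrl.get_state(); pos,rv=s['tcp_pos'],s['orientation']
p=cv2.imread('pics/w6.png')[:,:,::-1]; n,l,st,ce=cv2.connectedComponentsWithStats(mask(p,'o',(0,0,640,480)))
for i in range(1,n):
    if st[i,4]>60: print(st[i].tolist(),ce[i].round(1),'z35',(dock(wplane(ce[i],.035,pos,rv)[0])*1000).round(1),'z56',(dock(wplane(ce[i],.056,pos,rv)[0])*1000).round(1))
E
```

```text
t: 8.25
tcp_pos: [0.5535, -0.0102, 0.0416]
orientation: [3.124, 0.328, -0.0]
ft_force: [-0.5, 0.2, -0.0]
grip_width: 0.0139
grasp_force: 0.0
t: 8.75
tcp_pos: [0.5553, -0.0103, 0.13]
orientation: [3.127, 0.282, 0.009]
ft_force: [-0.0, 0.5, -0.4]
grip_width: 0.0004
grasp_force: 0.0
t 8.75 tcp [ 0.5553 -0.0103  0.13  ] dock [ 44.  -55.8] yaw 0.18 zax [ 0.006 -0.001 -1.   ] F [-0.   0.5 -0.4] w 0.0004 q6 1.22
shift cm [ 5.56 -3.6   8.02] az -0.0
[232, 157, 18, 19, 249] [240.6 166.2] z35 [91.7 -6.2] z56 [ 94.7 -10.7]
[253, 162, 54, 51, 850] [277.8 185.8] z35 [ 78.8 -29.3] z56 [ 83.  -31.7]
[309, 230, 10, 32, 217] [313.5 244.8] z35 [ 39.6 -51.5] z56 [ 47.4 -51.8]
```

View pics/w6.png

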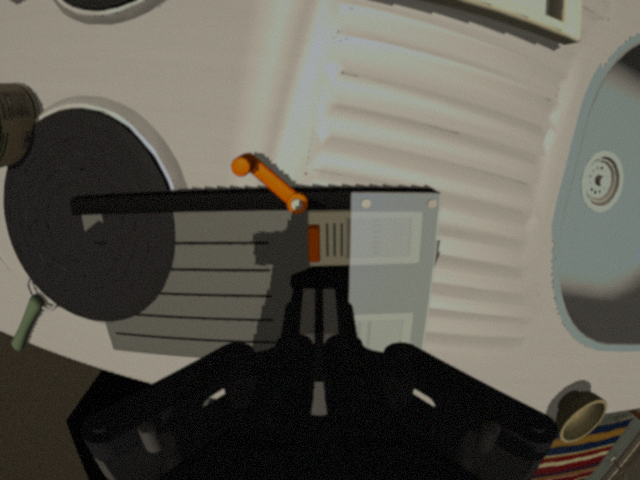

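Tab centre reads dock (40,-52), so the insert is home. The free catch is at angle ≈0.83 with its knob near (96,-11). Next I grip the knob with the tips at z≈40 and lead it round the arc.

```bash
python3 -m jog '[[0.4,2.6,-2.2,0,0,0,0],[0.4,2.6,-2.3,1,0,0,0],[0.4,0,0,2,0,0,0],[0.4,0,0,0,0,0,0]]'
python3 -c "
from h import *
go(world(.096,-.0113),.048,.18)"
```

```text
t: 9.2
tcp_pos: [0.5934, 0.0447, 0.0928]
orientation: [-3.127, -0.285, 0.014]
ft_force: [-0.6, -0.0, -0.6]
grip_width: 0.0341
grasp_force: 0.0
t 9.2 tcp [0.5934 0.0447 0.0928] dock [91.2 -8.5] yaw 0.182 zax [-0.009  0.    -1.   ] F [-0.6 -0.  -0.6] w 0.0341 q6 1.32
shift cm [0.51 0.29 4.48] az 0.002
```

```bash
python3 -m jog '[[0.4,0.5,0.25,1.5,0,0,0],[0.4,0,0,1.5,0,0,0],[0.4,0,0,1.4,0,0,0],[0.25,0,0,0,0,0,0],[0,0,0,0,0,0,0]]'
python3 -m jog '[[0,0,0,0,0,0,0],[0,0,0,0,0,0,0]]'
python3 - <<'E'
from h import *
go(world(.096,-.0113),.048,.18)
snap('wrist','w7')
s=ctrl.get_state();d=dock(s['tcp_pos'])*1000
# arc waypoints about pivot
a0=np.arctan2(d[1]+43,d[0]-68); r=np.hypot(d[1]+43,d[0]-68); print('ang,r',a0,r)
A=np.linspace(a0,3.2,17); W=np.c_[68+42*np.cos(A),-43+42*np.sin(A)]; D=np.diff(W,axis=0)/10; print(np.c_[D[:,0],-D[:,1]].round(2).tolist())
E
```

```text
t: 9.7
tcp_pos: [0.6013, 0.0423, 0.0519]
orientation: [-3.128, -0.281, 0.002]
ft_force: [1.1, -1.6, -5.0]
grip_width: 0.0092
grasp_force: 61.2
t: 9.9
tcp_pos: [0.6014, 0.0421, 0.052]
orientation: [3.129, 0.282, -0.002]
ft_force: [1.0, -1.3, -8.2]
grip_width: 0.0086
grasp_force: 58.4
t 9.9 tcp [0.6014 0.0421 0.052 ] dock [ 98.6 -12.5] yaw 0.18 zax [-0.001 -0.    -1.   ] F [ 1.  -1.3 -8.2] w 0.0086 q6 1.32
shift cm [-0.26 -0.12  0.4 ] az -0.0
ang,r 0.7825226422651336 43.19990622745353
[[-0.48, -0.41], [-0.54, -0.34], [-0.58, -0.25], [-0.61, -0.16], [-0.63, -0.07], [-0.63, 0.03], [-0.62, 0.12], [-0.6, 0.21], [-0.56, 0.3], [-0.51, 0.38], [-0.44, 0.45], [-0.37, 0.52], [-0.29, 0.57], [-0.2, 0.6], [-0.11, 0.63], [-0.01, 0.63]]
```

View pics/w7.png

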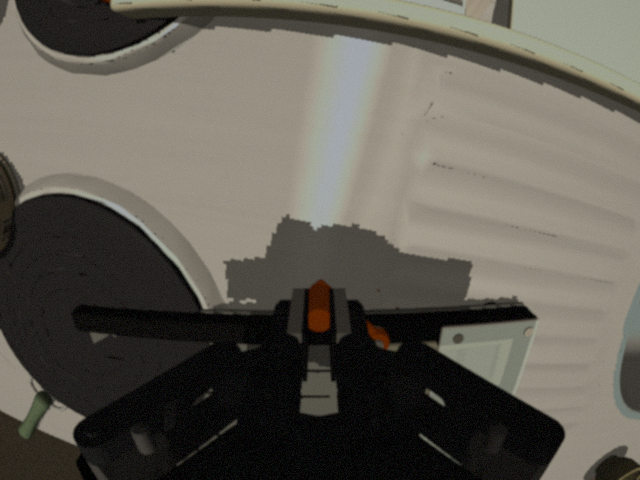

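The knob at (320,315) is held between the pads. Now I swing it round.

```bash
python3 -m jog '[[0,-0.48,-0.41,0.2,0,0,0],[0,-0.54,-0.34,0,0,0,0],[0,-0.58,-0.25,0,0,0,0],[0,-0.61,-0.16,0,0,0,0],[0,-0.63,-0.07,0,0,0,0]]'
python3 -m jog '[[0,-0.63,0.03,0,0,0,0],[0,-0.62,0.12,0,0,0,0],[0,-0.6,0.21,0,0,0,0],[0,-0.56,0.3,0,0,0,0]]'
python3 -c "
from h import *
go(world(.026,-.044),.05,.18)"
```

```text
t: 10.45
tcp_pos: [0.5721, 0.0492, 0.0519]
orientation: [3.128, 0.282, 0.003]
ft_force: [-2.9, -4.7, 1.0]
grip_width: 0.0089
grasp_force: 59.9
t: 10.85
tcp_pos: [0.5474, 0.0417, 0.0515]
orientation: [-3.123, -0.281, 0.005]
ft_force: [-15.7, 13.1, 11.2]
grip_width: 0.0086
grasp_force: 58.7
t 10.85 tcp [0.5474 0.0417 0.0515] dock [45.5 -3.3] yaw 0.179 zax [-0.003  0.006 -1.   ] F [-15.7  13.1  11.2] w 0.0086 q6 1.3
shift cm [-1.95  4.08  0.13] az -0.001
```

```bash
python3 -m jog '[[0,-0.6,0.2,-0.1,0,0,0],[0,-0.5,0.4,0,0,0,0],[0,-0.4,0.5,0,0,0,0],[0,0,0,0,0,0,0]]'
python3 -c "
from h import *
go(world(.025,-.044),.05,.18)"
```

```text
t: 11.25
tcp_pos: [0.5358, 0.0248, 0.0515]
orientation: [3.129, 0.282, -0.001]
ft_force: [0.5, -0.4, 0.3]
grip_width: -0.0001
grasp_force: 0.0
t 11.25 tcp [0.5358 0.0248 0.0515] dock [ 31.  -17.9] yaw 0.18 zax [-0. -0. -1.] F [ 0.5 -0.4  0.3] w -0.0001 q6 1.28
shift cm [-0.6   2.61  0.15] az -0.0
```

The knob slipped out of the pads. I raise the tool and locate the catch numerically.

```bash
python3 -m jog '[[0,0,0,-3,0,0,0],[0,0,0,-4,0,0,0],[0,-2.5,0,0,0,0,0],[0,-2.5,0,0,0,0,0],[0,0,0,0,0,0,0]]'
cat > orange.py <<'E'
from h import *
import sys
go(world(.026,-.044),.05,.18)
s=ctrl.get_state(); pos,rv=s['tcp_pos'],s['orientation']
p,_=snap('wrist',sys.argv[1]); h=cv2.cvtColor(p,cv2.COLOR_RGB2HSV)
m=((h[...,0]<18)&(h[...,1]>150)&(h[...,2]>70)).astype(np.uint8); n,l,st,ce=cv2.connectedComponentsWithStats(m)
for i in range(1,n):
    if st[i,4]>50:
        print(st[i].tolist(),ce[i].round(1),*[('z%d'%z,(dock(wplane(ce[i],z/1000,pos,rv)[0])*1000).round(1)) for z in (28,35,56)])
        c=cv2.findNonZero((l==i).astype(np.uint8))[:,0]; print('   box z31',[(dock(q)*1000).round(1).tolist() for q in wplane(cv2.boxPoints(cv2.minAreaRect(c)),.031,pos,rv)])
E
python3 orange.py w8
```

```text
t: 11.75
tcp_pos: [0.4848, 0.016, 0.1215]
orientation: [-3.129, -0.281, 0.003]
ft_force: [-0.2, -0.1, -0.7]
grip_width: -0.0001
grasp_force: 0.0
t 11.75 tcp [0.4848 0.016  0.1215] dock [-20.7 -17.4] yaw 0.179 zax [-0.002  0.    -1.   ] F [-0.2 -0.1 -0.7] w -0.0001 q6 1.25
shift cm [4.69 2.66 7.14] az -0.001
[288, 90, 85, 60, 1517] [327.3 119.7] ('z28', array([ 55.9, -22.1])) ('z35', array([ 56. , -21.9])) ('z56', array([ 56.6, -21.4]))
   box z31 [[48.2, 4.9], [78.1, -44.2], [66.0, -51.6], [35.7, -2.3]]
[370, 128, 14, 38, 501] [376.7 146.2] ('z28', array([ 40. , -52.4])) ('z35', array([ 40.7, -51.4])) ('z56', array([ 42.6, -48.1]))
   box z31 [[51.3, -47.7], [51.5, -55.6], [28.8, -56.2], [28.6, -48.2]]
[347, 241, 33, 71, 1443] [361.9 270.9] ('z28', array([-43.2, -46. ])) ('z35', array([-40. , -45.1])) ('z56', array([-30.3, -42.4]))
   box z31 [[-72.4, -36.1], [-20.2, -37.1], [-21.3, -56.9], [-74.2, -57.7]]
[546, 438, 74, 17, 257] [580.8 446.9] ('z28', array([-302. , -347.7])) ('z35', array([-290.8, -337.5])) ('z56', array([-257.2, -307. ]))
   box z31 [[-281.5, -279.1], [-307.2, -422.0], [-323.0, -434.3], [-294.2, -286.2]]
[540, 448, 72, 19, 255] [573.1 457.8] ('z28', array([-323.9, -346. ])) ('z35', array([-312.1, -335.8])) ('z56', array([-276.4, -305.4]))
   box z31 [[-303.4, -280.1], [-327.0, -418.0], [-345.6, -432.3], [-318.7, -288.5]]
[531, 462, 69, 18, 274] [565.4 471.9] ('z28', array([-356.8, -349.2])) ('z35', array([-343.9, -339. ])) ('z56', array([-305.3, -308.3]))
   box z31 [[-334.0, -279.2], [-347.5, -404.0], [-373.2, -423.3], [-356.1, -291.5]]
```

The catch stands at ≈2.12 rad with its knob at (46,-7). I finish by pushing with closed fingers from the +y side.

```bash
python3 -m jog '[[0,3.6,-2.2,0,0,0,0],[0,3.7,-2.2,0,0,0,0],[0,0,0,3,0,0,0],[0,0,0,3,0,0,0],[0,0,0,1.1,0,0,0]]'
python3 -m jog '[[0,0,0,0,0,0,0]]'
python3 -c "
from h import *
go(world(.049,.0135),.050,.18)"
```

```text
t: 12.3
tcp_pos: [0.5501, 0.0729, 0.0476]
orientation: [-3.128, -0.283, 0.007]
ft_force: [-0.7, -0.8, -0.4]
grip_width: -0.0001
grasp_force: 0.0
t: 12.4
tcp_pos: [0.55, 0.0725, 0.0486]
orientation: [-3.128, -0.282, 0.007]
ft_force: [1.0, 0.5, 0.6]
grip_width: -0.0001
grasp_force: 0.0
t 12.4 tcp [0.55   0.0725 0.0486] dock [53.5 26.6] yaw 0.18 zax [-0.004  0.    -1.   ] F [1.  0.5 0.6] w -0.0001 q6 1.37
shift cm [-0.45  1.31 -0.14] az -0.0
```

```bash
python3 -m jog '[[0,-0.3,0.6,-0.1,0,0,0],[0,-0.3,0.6,0,0,0,0],[0,-0.5,0.5,0,0,0,0],[0,-0.5,0.6,0,0,0,0],[0,-0.4,0.7,0,0,0,0]]'
python3 -m jog '[[0,-0.3,0.8,0,0,0,0],[0,-0.2,0.8,0,0,0,0],[0,0,0.5,0,0,0,0]]'
python3 -c "
from h import *
go(world(.028,-.025),.050,.18)"
```

```text
t: 12.9
tcp_pos: [0.5364, 0.0389, 0.0524]
orientation: [-3.129, -0.282, -0.0]
ft_force: [-0.7, 1.3, 0.3]
grip_width: 0.0001
grasp_force: 0.7
t: 13.2
tcp_pos: [0.5353, 0.0178, 0.0516]
orientation: [-3.127, -0.279, 0.001]
ft_force: [-2.4, 10.9, 1.3]
grip_width: -0.0002
grasp_force: 5.5
t 13.2 tcp [0.5353 0.0178 0.0516] dock [ 29.2 -24.7] yaw 0.178 zax [-0.001  0.002 -1.   ] F [-2.4 10.9  1.3] w -0.0002 q6 1.26
shift cm [-0.12  0.04  0.16] az -0.002
```

A force of 11 N at y -24.7 suggests the stop. I press once more, back off, rise and check.

```bash
python3 -m jog '[[0,0,0.15,0,0,0,0],[0,0,0,0,0,0,0],[0,0,-1,0,0,0,0],[0,0,-2,-1,0,0,0],[0,0,0,-4,0,0,0]]'
python3 -m jog '[[0,-2.5,0,-2,0,0,0],[0,-2.5,0,0,0,0,0],[0,0,0,0,0,0,0]]'
python3 orange.py w9 | head -9
```

```text
t: 13.7
tcp_pos: [0.5264, 0.0474, 0.0978]
orientation: [-3.127, -0.284, 0.016]
ft_force: [0.8, -0.0, -0.6]
grip_width: 0.0001
grasp_force: 0.0
t: 14.0
tcp_pos: [0.4796, 0.0367, 0.1221]
orientation: [3.128, 0.282, -0.001]
ft_force: [-0.6, -0.7, 0.1]
grip_width: -0.0003
grasp_force: 0.0
t 14.0 tcp [0.4796 0.0367 0.1221] dock [-22.1   3.9] yaw 0.18 zax [-0.    -0.001 -1.   ] F [-0.6 -0.7  0.1] w -0.0003 q6 1.29
shift cm [4.82 4.78 7.21] az -0.0
[383, 90, 35, 96, 2139] [398.4 141. ] ('z28', array([ 42.4, -45. ])) ('z35', array([ 42.9, -43.5])) ('z56', array([ 44.5, -38.9]))
   box z31 [[73.5, -34.0], [75.0, -54.7], [15.5, -58.2], [14.7, -36.6]]
[376, 238, 36, 72, 1491] [392.  269.7] ('z28', array([-44.1, -45.7])) ('z35', array([-40.9, -44.2])) ('z56', array([-31.3, -39.5]))
   box z31 [[-72.6, -35.2], [-19.4, -36.6], [-21.5, -57.4], [-75.8, -57.8]]
[546, 437, 75, 18, 264] [581.4 446.5] ('z28', array([-303.5, -328.6])) ('z35', array([-292.3, -318.4])) ('z56', array([-258.9, -287.7]))
   box z31 [[-283.4, -259.2], [-308.7, -404.2], [-324.5, -416.8], [-296.2, -266.4]]
[540, 448, 73, 19, 261] [572.9 457.7] ('z28', array([-325.5, -325.3])) ('z35', array([-313.6, -315.1])) ('z56', array([-278.1, -284.8]))
```

View pics/w9.png

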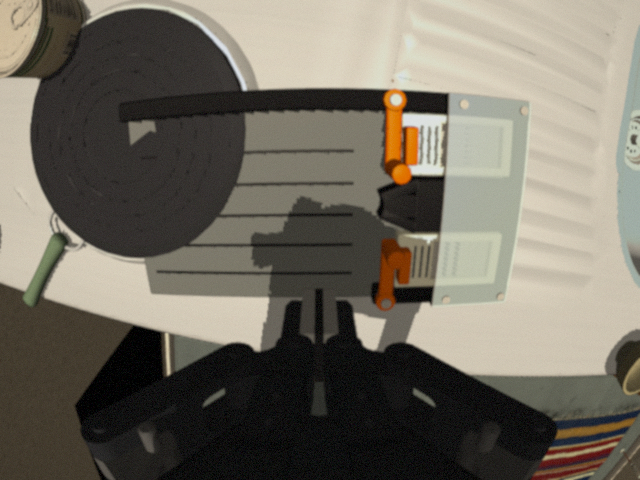

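The picture shows the free catch straight across the tail (pivot (396,99), knob (401,174)). It mirrors the stowed pocket, and the robot is clear of everything.

```bash
python3 -c "
from workcell import order
print(order.close_job())"
```

```text
the job is handed in; nothing more can be done
None
```

I slid the insert home in the rear pocket, swung the catch shut across its tail, and handed the job in at about 14 s; the hand-in returned no verdict.

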